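# Tap the clamp wedge home at the study desk

## Task

A small photo frame is sitting in a wooden wedge clamp on the study desk, and the clamp's long wedge still sticks out. Pick up the wooden mallet by its handle and tap the wedge sideways into the clamp with the mallet's head, in at least two separate taps with the head drawn back a good 3 cm clear of the wedge in between, until it goes no further and sits fully home; keep the robot's own hand off the wedge. Then lay the mallet down flat on the bare desk and let go.

Things in the scene. Friction and masses are not known exactly. Their poses are not given: they have to be found in the camera images.
- mallet: Loose wooden mallet, 0.35 kg, lying flat. Origin: underside, below the head's centre; +z up. Head 40 (x) x 90 (y) x 40 mm high; its striking faces look along +y and -y, 45 mm from the origin. Handle along -x: flat bar 24 mm wide (y), 24 high, axis 20 mm up, x -20 to -190 mm, then a knob 40 mm high to -210. Mass centre x = -32 mm; grip well at x = -65 mm, across the width.
- wedge: Long wooden wedge in the clamp's channel, on the robot's side; slides only along its +y (robot's left), axes as the clamp's. Origin: centre of its butt, the thick end face to strike, looking along -y, 34 mm wide, 30 high. 170 mm long, 20 wide at the tip. Starts 23 to 45 mm short of home; about 4 N of friction, stays where left, stops hard at home. (Not the short loose wedge.)
- clamp: Plywood board 260 (x) x 200 (y) x 12 mm fixed on the desk, cleats up to 42 mm above the desk, dark photo frame in it. Origin: centre of the underside; +x away from the robot, +y to its left (turned up to 0.3 rad). The butt lies at x = -80, z = 27.5 mm, and at y = -125 mm when home (25 mm outside the board's edge). The desk beside the butt, at its -y side, is bare.
Mind the look-alikes: they are no part of the job. Of the things shaped like the mallet, the wooden one is meant.

How it is judged:
By the outcome, as a careful person would: the job done as asked, in the order asked, and still so for the second after the job is handed in, with the robot touching nothing.
It also fails if it takes over 38 s, if anything falls off the work surface, if the arm or the gripper's body presses on something with over 40 N, if the wrist force passes 120 N, or if a joint passes its speed limit or range.

## Robot

A 7-joint arm with a two-finger parallel gripper is mounted at the origin on the work surface. World frame = base frame: x ahead of the robot, y to its left, z up, the work surface at z = 0. Lengths are in m, angles in rad, forces in N, time in s.
With the tool pointing down it reaches from about 0.35 to 0.9 m from the base axis. Payload 8.1 kg.
Tool frame: the origin (TCP) lies at the very end of the fingers, on their centre line; the grasp point (between the pads) lies 19 mm behind it; z points along the fingers, y is the direction in which the jaws open and shut (so a half turn about z gives the same grasp; the last joint's range is limited). The gripper opens to 85 mm and grips with 20 to 120 N. Pads are 22 mm wide; open, the fingers measure 114 mm over their backs; the gripper's body (76 mm by 85 mm) begins 54 mm behind the grasp point. The pads swing forward as they close: fully open they stand 13 mm farther back than shut.
Start: joints at [1.013, 0.434, 0.025, 1.573, -0.012, 1.134, -0.075], TCP at [0.275, -0.561, 0.231] pointing down, gripper open.
Joint ranges: [-2.62, 2.62], [-0.44, 2.09], [-1.27, 1.32], [0.08, 2.57], [-1.32, 4.46], [0.12, 2], [-2.74, 2.74]. Speed limits (rad/s): [2.22, 2.22, 3.01, 3.01, 3.14, 3.14, 3.14].

## Interface

Orientations are given as a unit quaternion [x, y, z, w].
In Python, from workcell import * gives the robot as it stands.
- The arm moves only by the tool apply_moves, never from a script. Its arguments are lists of equal length, an entry for each row: "dp": the shift along the tool's x, y, z in m, a list of three; "roll": the turn about the tool's z in rad. In form: {"dp": [[x, y, z], ...], "roll": [roll, ...]}. A call has 1 to 12 rows; each row is the pose to reach, as a shift and turn from the pose measured when the call began, along the tool's axes at that moment; what a row does not reach only later rows make up. A row lasts 1/12 s, in which the tool goes at most 41.7 mm and 7.16 degrees, less where a joint would pass 70% of its speed; a pose out of reach is approached as far as the arm can. A call with a gripper value outside its range is refused whole. "grip" is the gripper command: -1 is shut, 1 is fully open, values between are in proportion, set as the call begins (left out, the last holds). The fingers move at their own pace and stop on an object; "grip_force" is the grip in N (left out, the last holds). Time passes only in rows, so rows that repeat a pose let the fingers close. It gives the time, the measured TCP pose, the force and the opening at its end, in the units of the state.
- observe(): the state, without advancing time (a new reading comes with each control period).
- capture(name): name is "side" or "top"; returns a dict with "color" (384x512x3 uint8, red, green, blue), "depth" (384x512 float32, m along the optical axis (not along the pixel's ray), 0 where there is no reading), "fx", "fy", "cx", "cy" (pixels), "R" (3x3) and "t" (3): a world point X has camera coordinates R X + t. Camera axes: x right, y down, z forward; pixel columns grow to the right and rows downward; lengths in m; the calibration is good to about 2 mm. A picture is of the moment at which its call begins.
- job_done(): hands the job in, once; it reports no verdict.
Trained networks look in the newest picture that a camera, given by its name, has taken for a name from the list of things; names that differ only in an ending like _2 or _b are one class to them, and where a whole thing is asked for, a point or a joint stands for the part that bears it (a point fixed in the world has none). Each returns a list of dicts, best first, with "conf" (0 to 1); they miss things now and then, are a little off and sometimes report something else, mostly with a low value. They report only what shows in the picture. A call takes as long as a camera call. They do not tell look-alikes from the thing itself.
- search_frame(label, camera): "centre" ([x, y, z] in m, in world coordinates, good to about 4 mm: the middle of the surface that is visible of it).
- regions_of(label, camera): "mask" (384x512 bool, what is visible of it).
- place_of(label, camera): "centre" ([x, y, z] in m, in world coordinates, good to about 4 mm: a listed point, or the origin of a listed thing).
The state is a dict: "clock": time; "qpos": joint angles; "joint_velocities": joint speeds; "joint_efforts": joint torques, N m; "ee_pos": TCP position; "orientation": TCP orientation; "force": force on the tool from outside, world axes, zero at the start; "torque": the same for the moment, N m; "gripper_width": finger opening in m.
Only numpy, scipy, OpenCV 4.12 (cv2) and the standard library are available. Lean on these libraries where they do the work, as an engineer would, in place of code of your own. Each camera call takes 0.05 s, during which the arm holds its last target.

## Working session

There is one attempt and no reset: what is moved stays moved. The work goes in short steps, Python scripts to look and compute and a tool call to move; the robot and the scene stay as the last step left them, time stands still between calls to the robot, and variables do not carry over. Pictures are saved under pics/ and viewed, and the job is handed in when it is done.

Besides the shell and the picture viewer there is one more tool, called after "Emit:" as name(argument=value, ...) on one line, values as JSON. apply_moves: Moves the arm, as the interface text tells. Its arguments: {"type":"object","properties":{"dp":{"type":"array","items":{"type":"array","items":{"type":"number"}}},"roll":{"type":"array","items":{"type":"number"}},"grip":{"type":"number"},"grip_force":{"type":"number"}},"required":["dp","roll"]}

```bash
mkdir -p pics; ls; python3 - <<'E'
from workcell import *
import cv2, numpy as np
for n in ["top","side"]:
    c=capture(n); cv2.imwrite(f"pics/{n}0.png",cv2.cvtColor(c["color"],cv2.COLOR_RGB2BGR))
    print(n,c["fx"],c["cx"],c["cy"],c["R"].round(3).tolist(),c["t"].round(3).tolist())
    np.savez(f"{n}0.npz",**c)
    for l in ["mallet","wedge","clamp"]:
        print(l,[(np.round(d["centre"],3).tolist(),round(d["conf"],2)) for d in place_of(l,n)])
s=observe();print(s)
E
```

```text
pics
top 495.47134271068563 261.3336177861876 191.13057444457493 [[0.023, -1.0, 0.004], [-0.995, -0.023, -0.099], [0.099, -0.002, -0.995]] [-0.048, 0.477, 1.363]
mallet [([0.234, -0.16, -0.003], 0.96), ([0.586, -0.415, 0.001], 0.93)]
wedge [([0.595, 0.017, 0.025], 0.93)]
clamp [([0.656, 0.179, 0.001], 0.75)]
side 409.2984152405813 253.7642419236164 193.06047933724727 [[1.0, 0.001, 0.003], [0.003, -0.63, -0.777], [0.001, 0.777, -0.63]] [-0.465, 0.013, 1.007]
mallet [([0.236, -0.158, -0.001], 0.59)]
wedge [([0.594, 0.02, 0.029], 0.8), ([0.58, -0.418, 0.001], 0.33)]
clamp [([0.651, 0.178, -0.0], 0.96)]
{'clock': 0.4, 'qpos': array([ 1.01334347,  0.43461846,  0.0249866 ,  1.5733575 , -0.01162085,
        1.13399329, -0.07504049]), 'joint_velocities': array([ 0.00088888, -0.0006776 , -0.00076107,  0.00024964,  0.00070413,
        0.00063952,  0.00030222]), 'joint_efforts': array([-1.39025095e-03, -6.69589090e+01,  1.02253843e+00, -3.16163027e+01,
        1.53499522e-02,  5.15793421e-03, -5.29290173e-05]), 'ee_pos': array([ 0.27453004, -0.56139393,  0.23118801]), 'orientation': array([ 9.74252553e-01,  2.25459421e-01, -3.04195599e-05, -1.11770681e-04]), 'force': array([-0.78521269, -0.46859059,  0.66546261]), 'torque': array([0.01880079, 0.01160468, 0.00010398]), 'gripper_width': 0.08534421984341793}
```

View pics/top0.png

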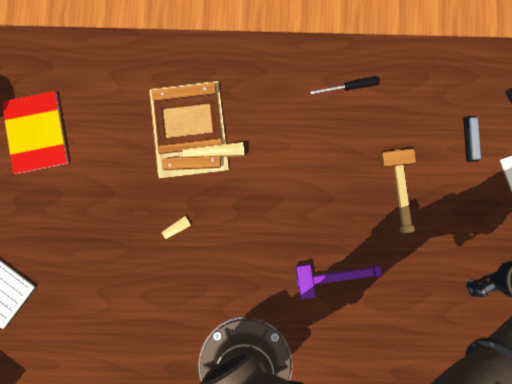

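View pics/side0.png

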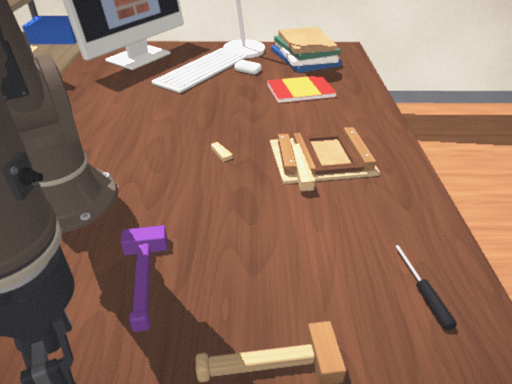

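The wooden mallet's head is at top (399,157) and its handle runs to (407,228). The purple one at (338,280) is the decoy. The wedge butt is at (243,149), and the short loose wedge is at (176,227). Next I'll measure yaws and positions from depth.

```bash
cat > h.py <<'E'
import numpy as np, cv2
def cloud(c,m=None):
    d=c["depth"]; v,u=np.indices(d.shape)
    P=np.stack([(u-c["cx"])/c["fx"]*d,(v-c["cy"])/c["fy"]*d,d],-1)
    return (P-c["t"])@c["R"]   # R^T (p-t)
def rect(P2):
    r=cv2.minAreaRect((P2*1000).astype(np.float32)); return r, cv2.boxPoints(r).round(0).tolist()
E
python3 - <<'E'
from workcell import *
from h import *
for n in ["top","side"]:
    c=capture(n);W=cloud(c);ok=c["depth"]>0
    for l in ["mallet","wedge","clamp"]:
        for d in regions_of(l,n):
            m=d["mask"]&ok; X=W[m]; 
            print(n,l,round(d["conf"],2),m.sum(),X.mean(0).round(3),"z",np.percentile(X[:,2],[2,50,98]).round(3))
            if l=="clamp": X=X[(X[:,2]<.03)]
            elif l=="mallet": 
                hh=X[X[:,2]>.035]; print("  head",len(hh), rect(hh[:,:2]) if len(hh)>5 else "")
                X=X[(X[:,2]>.02)]
            else: X=X[X[:,2]>.035]
            if len(X)>5: print("  ",rect(X[:,:2]))
E
```

```text
top mallet 0.97 1150 [ 0.243 -0.227  0.035] z [0.02  0.036 0.045]
  head 622 (((246.7333221435547, -255.87478637695312), (89.5553970336914, 229.59979248046875), 9.215737342834473), [[184.0, -150.0], [221.0, -376.0], [309.0, -362.0], [273.0, -135.0]])
   (((246.56288146972656, -255.7103271484375), (89.68304443359375, 231.19473266601562), 9.100944519042969), [[184.0, -149.0], [221.0, -377.0], [309.0, -363.0], [273.0, -134.0]])
top mallet 0.92 1322 [ 0.514 -0.425  0.032] z [-0.001  0.034  0.045]
  head 575 (((486.740478515625, -430.11224365234375), (228.32644653320312, 89.56632232666016), 7.751859188079834), [[368.0, -401.0], [380.0, -490.0], [606.0, -459.0], [594.0, -370.0]])
   (((487.66790771484375, -426.4643859863281), (231.34400939941406, 89.22500610351562), 5.789937496185303), [[368.0, -394.0], [377.0, -483.0], [607.0, -459.0], [598.0, -370.0]])
top wedge 0.64 681 [0.587 0.092 0.04 ] z [0.002 0.042 0.048]
   (((585.3424682617188, 99.82618713378906), (33.418460845947266, 169.40660095214844), 6.459619998931885), [[559.0, 182.0], [578.0, 14.0], [611.0, 18.0], [592.0, 186.0]])
top cla
[... 836 characters left out ...]
.0, -150.0], [227.0, -377.0], [314.0, -361.0], [272.0, -134.0]])
   (((249.2504425048828, -255.6259765625), (88.84062957763672, 231.47108459472656), 10.03729248046875), [[185.0, -149.0], [226.0, -377.0], [313.0, -362.0], [273.0, -134.0]])
side wedge 0.8 543 [0.588 0.069 0.037] z [0.016 0.041 0.044]
   (((588.959228515625, 98.96443176269531), (32.442047119140625, 170.41708374023438), 3.662425994873047), [[567.0, 183.0], [578.0, 13.0], [611.0, 15.0], [600.0, 185.0]])
side clamp 0.88 4503 [0.649 0.146 0.026] z [0.005 0.026 0.043]
   (((629.763671875, 174.87362670898438), (256.4846496582031, 271.1499938964844), 23.122522354125977), [[459.0, 249.0], [565.0, -0.0], [801.0, 101.0], [694.0, 350.0]])
```

```bash
python3 - <<'E'
import numpy as np
from h import *
for n in ["top","side"]:
    c=dict(np.load(n+"0.npz"));W=cloud(c);X=W[c["depth"]>0]
    # mallet
    M=X[(abs(X[:,0]-.49)<.15)&(abs(X[:,1]+.425)<.08)&(X[:,2]>.022)&(X[:,2]<.06)]
    r=rect(M[:,:2]);print(n,"mallet",r)
    H=M[(M[:,0]>.42)&(M[:,0]<.55)]; p=np.polyfit(H[:,0],H[:,1],1);print("handle slope deg",np.degrees(np.arctan(p[0])),"y at .517",np.polyval(p,.517), "zmax",np.percentile(H[:,2],[50,95]))
    D=X[(abs(X[:,0]-.5)<.1)&(abs(X[:,1]+.2)<.1)];print("desk z",np.median(D[:,2]))
    B=X[(X[:,0]>.48)&(X[:,0]<.83)&(X[:,1]>.03)&(X[:,1]<.33)&(X[:,2]>.007)&(X[:,2]<.06)]
    print("board",rect(B[:,:2]))
    T=X[(abs(X[:,0]-.595)<.03)&(X[:,1]>0)&(X[:,1]<.045)&(X[:,2]>.033)]; print("butt",rect(T[:,:2]),np.median(T[:,2]))
E
```

```text
top mallet (((487.7469177246094, -426.5572509765625), (232.2603759765625, 92.57567596435547), 5.58752965927124), [[368.0, -392.0], [377.0, -484.0], [608.0, -461.0], [599.0, -369.0]])
handle slope deg 7.7329735411061975 y at .517 -0.4245933574646673 zmax [0.03204586 0.03659054]
desk z 0.0003691622313321106
board (((653.2208251953125, 179.5950164794922), (344.8385314941406, 298.0836486816406), 0.16300468146800995), [[480.0, 328.0], [481.0, 30.0], [826.0, 31.0], [825.0, 329.0]])
butt (((593.6463012695312, 29.76346206665039), (33.68244552612305, 30.96375846862793), 0.988419771194458), [[577.0, 45.0], [577.0, 14.0], [611.0, 15.0], [610.0, 46.0]]) 0.04213902257024567
side mallet (((487.43304443359375, -429.2004089355469), (229.9775390625, 90.93793487548828), 7.450509548187256), [[368.0, -399.0], [379.0, -489.0], [607.0, -459.0], [596.0, -369.0]])
handle slope deg 7.745909348805385 y at .517 -0.4277383708035512 zmax [0.03157725 0.03368996]
desk z -0.000331523772691407
board (((655.15283203125, 158.05828857421875), (260.5688171386719, 236.79037475585938), 8.330668449401855), [[509.0, 256.0], [543.0, 22.0], [801.0, 60.0], [767.0, 294.0]])
butt (((593.5009155273438, 30.82122230529785), (34.355751037597656, 30.47892951965332), 8.132600784301758), [[574.0, 43.0], [579.0, 13.0], [613.0, 18.0], [608.0, 48.0]]) 0.04093048483566759
```

Emit:
apply_moves(dp=[[0.035, -0.002, 0.01], [0.07, -0.004, 0.025], [0.105, -0.006, 0.04], [0.14, -0.008, 0.055], [0.175, -0.01, 0.07], [0.21, -0.012, 0.085], [0.245, -0.0135, 0.1], [0.277, -0.0154, 0.11], [0.277, -0.0154, 0.11], [0.277, -0.0154, 0.11]], roll=[0.05, 0.1, 0.15, 0.2, 0.25, 0.3, 0.319, 0.319, 0.319, 0.319], grip=1, grip_force=110)

```text
clock: 1.63
ee_pos: [0.5187, -0.4233, 0.1202]
orientation: [0.998, 0.07, -0.0, -0.001]
force: [-0.3, -0.5, 0.7]
gripper_width: 0.0854
```

```bash
cat >> h.py <<'E'
def tf(s):
    from scipy.spatial.transform import Rotation as Ro
    R=Ro.from_quat(s["orientation"]).as_matrix(); return R,np.array(s["ee_pos"])
def rep(s):
    R,p=tf(s); print("t",round(s["clock"],2),"p",p.round(4),"xaxis deg",np.degrees(np.arctan2(R[1,0],R[0,0])).round(2),"z",R[:,2].round(3),"F",np.round(s["force"],1),"T",np.round(s["torque"],2),"w",round(s["gripper_width"],4))
E
python3 - <<'E'
from workcell import *
from h import *
s=observe();rep(s);R,p=tf(s)
print(R.T@(np.array([.5165,-.426,.006])-p))
c=capture("side");cv2.imwrite("pics/side1.png",c["color"][:,:,::-1])
E
```

```text
t 1.63 p [ 0.5187 -0.4233  0.1202] xaxis deg 8.05 z [-0.001  0.002 -1.   ] F [-0.3 -0.5  0.7] T [ 0.02  0.03 -0.03] w 0.0854
[-0.00247336  0.0025578   0.11417528]
```

View pics/side1.png

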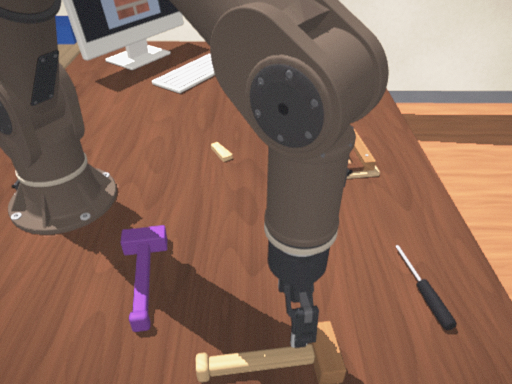

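The gripper (302,330) is above the handle, close behind the head. I'll descend, then close.

Emit:
apply_moves(dp=[[-0.0025, 0.0025, 0.03], [-0.0025, 0.0025, 0.06], [-0.0025, 0.0025, 0.085], [-0.0025, 0.0025, 0.1], [-0.0025, 0.0025, 0.11], [-0.0025, 0.0025, 0.114], [-0.0025, 0.0025, 0.114], [-0.0025, 0.0025, 0.114]], roll=[0.005, 0.005, 0.005, 0.005, 0.005, 0.005, 0.005, 0.005])

```text
clock: 2.35
ee_pos: [0.5148, -0.4294, 0.0081]
orientation: [0.998, 0.066, 0.0, 0.001]
force: [0.6, -0.2, 0.3]
gripper_width: 0.0855
```

Emit:
apply_moves(dp=[[0, 0, 0], [0, 0, 0], [0, 0, 0], [0, 0, 0], [0, 0, 0], [0, 0, 0], [0, 0, 0], [0, 0, 0], [0, 0, 0], [0, 0, 0]], roll=[0, 0, 0, 0, 0, 0, 0, 0, 0, 0], grip=-1, grip_force=110)

```text
clock: 3.18
ee_pos: [0.5151, -0.4288, 0.0088]
orientation: [0.998, 0.066, 0.0, 0.0]
force: [-1.7, 3.0, 7.9]
gripper_width: 0.0222
```

```bash
python3 - <<'E'
from workcell import *
from h import *
s=observe();rep(s)
c=capture("side");cv2.imwrite("pics/side2.png",c["color"][:,:,::-1])
E
```

```text
t 3.18 p [ 0.5151 -0.4288  0.0088] xaxis deg 7.56 z [ 0.001 -0.    -1.   ] F [-1.7  3.   7.9] T [ 0.88  0.44 -0.01] w 0.0222
```

View pics/side2.png

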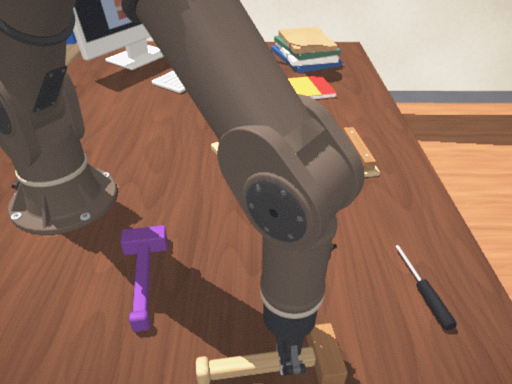

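Jaws are on the handle at (295,360), width 22 mm. Now the lift.

Emit:
apply_moves(dp=[[0, 0, -0.006], [0, 0, -0.015], [0, 0, -0.03], [0, 0, -0.045], [0, 0, -0.055], [0, 0, -0.055], [0, 0, -0.055]], roll=[0, 0, 0, 0, 0, 0, 0])

```text
clock: 3.82
ee_pos: [0.5153, -0.429, 0.0643]
orientation: [0.998, 0.066, 0.001, 0.001]
force: [0.3, -0.1, -4.9]
gripper_width: 0.0218
```

```bash
cat > mal.py <<'E'
from workcell import *
from h import *
def mallet(n="side",save=None):
    s=observe();rep(s);R,p=tf(s)
    c=capture(n)
    if save: cv2.imwrite(f"pics/{save}.png",c["color"][:,:,::-1])
    W=cloud(c);ok=c["depth"]>0
    out=[]
    for d in regions_of("mallet",n):
        X=W[d["mask"]&ok]
        L=(X-p)@R   # tool coords
        print(" mask",round(d["conf"],2),len(X),"med",np.median(X,0).round(3))
        k=(abs(L[:,0]-.065)<.06)&(abs(L[:,1])<.08)&(abs(L[:,2])<.05)
        if k.sum()<50: continue
        hd=L[k&(L[:,0]>.03)] if False else L[k]
        hd=hd[hd[:,0]>.03]
        print("  head tool x",np.percentile(hd[:,0],[1,99]).round(4),"y",np.percentile(hd[:,1],[1,99]).round(4),"z",np.percentile(hd[:,2],[1,50,99]).round(4))
        top=hd[hd[:,2]<np.percentile(hd[:,2],2)+.006]
        A=np.c_[top[:,:2],np.ones(len(top))];co=np.linalg.lstsq(A,top[:,2],rcond=None)[0];print("  top plane slope",co.round(3), "n",len(top), "rect",rect(top[:,:2]))
    print([(np.round(d["centre"],3).tolist(),round(d["conf"],2)) for d in place_of("mallet",n)])
E
python3 -c "
from mal import *
mallet('side','side3');mallet('top','top3')"
```

```text
t 3.82 p [ 0.5153 -0.429   0.0643] xaxis deg 7.57 z [ 0.001 -0.001 -1.   ] F [ 0.3 -0.1 -4.9] T [0.04 0.15 0.06] w 0.0218
 mask 0.86 4231 med [ 0.551 -0.443  0.088]
  head tool x [0.0319 0.0867] y [-0.0411  0.046 ] z [-0.0332 -0.0302  0.0045]
  top plane slope [ 0.     0.002 -0.031] n 1395 rect (((67.6152572631836, 0.4629631042480469), (91.4815673828125, 40.193641662597656), 88.81684112548828), [[47.0, -45.0], [87.0, -46.0], [89.0, 46.0], [48.0, 47.0]])
 mask 0.77 2435 med [ 0.252 -0.214  0.032]
[([0.584, -0.425, 0.055], 0.97), ([0.235, -0.155, -0.004], 0.91)]
t 3.97 p [ 0.5144 -0.4283  0.0627] xaxis deg 7.56 z [-0.001  0.001 -1.   ] F [-0.5 -0.9 -4.2] T [-0.04  0.09 -0.05] w 0.022
 mask 0.8 813 med [ 0.569 -0.424  0.091]
  head tool x [0.0322 0.0865] y [-0.0435  0.0445] z [-0.0376 -0.0302 -0.0007]
  top plane slope [ 0.004  0.003 -0.033] n 312 rect (((58.88345718383789, 1.0819778442382812), (90.04625701904297, 53.19728469848633), 89.42477416992188), [[32.0, -44.0], [85.0, -44.0], [86.0, 46.0], [33.0, 46.0]])
 mask 0.7 930 med [ 0.241 -0.176  0.037]
[([0.583, -0.418, 0.052], 0.81), ([0.237, -0.159, 0.001], 0.69)]
```

View pics/side3.png

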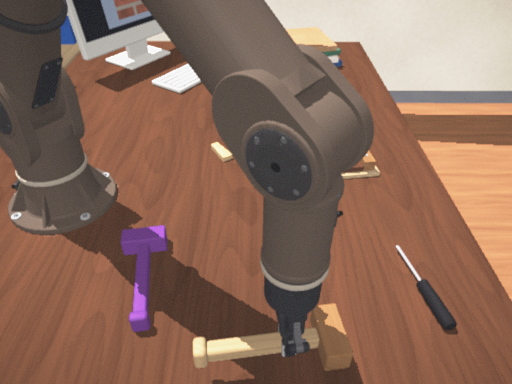

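View pics/top3.png

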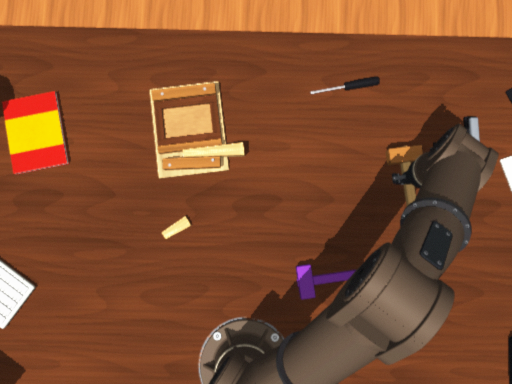

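The mallet is level and square in the grip: head centre at tool x 67 mm, face at tool y -45 mm, underside 8.5 mm below the TCP. I'll move it to a 50 mm stand-off from the butt.

Emit:
apply_moves(dp=[[0.006, -0.025, 0], [0.013, -0.06, 0], [0.021, -0.095, 0], [0.029, -0.13, 0], [0.037, -0.165, 0], [0.045, -0.2, 0], [0.052, -0.235, 0], [0.06, -0.27, 0.0], [0.067, -0.305, 0.0], [0.072, -0.334, 0.0], [0.072, -0.334, 0.01], [0.072, -0.334, 0.02]], roll=[0, -0.01, -0.01, -0.01, -0.01, -0.01, -0.01, -0.01, -0.01, -0.01, -0.01, -0.01])

```text
clock: 5.12
ee_pos: [0.5429, -0.0851, 0.043]
orientation: [0.997, 0.073, 0.0, -0.001]
force: [0.1, -0.5, -4.0]
gripper_width: 0.022
```

```bash
cat >> mal.py <<'E'
def wedge(n="top",save=None):
    c=capture(n)
    if save: cv2.imwrite(f"pics/{save}.png",c["color"][:,:,::-1])
    W=cloud(c);X=W[c["depth"]>0]
    o=np.array([.6525,.1765]);t=np.radians(8.15);xh=np.array([np.cos(t),np.sin(t)]);yh=np.array([-xh[1],xh[0]])
    l=np.c_[(X[:,:2]-o)@xh,(X[:,:2]-o)@yh,X[:,2]]
    k=(abs(l[:,0]+.08)<.012)&(l[:,2]>.036)&(l[:,2]<.047)&(l[:,1]<-.08)&(l[:,1]>-.2)
    if k.sum(): print(n,"wedge top y local min",np.percentile(l[k,1],[0,2,10]).round(4),k.sum())
    s=observe();R,p=tf(s); h=p+R@np.array([.067,-.0445,0]); q=(h[:2]-o)
    print("strike face local",(q@xh).round(4),(q@yh).round(4))
    print("place_of",[(np.round(d["centre"],3).tolist(),round(d["conf"],2)) for d in place_of("wedge",n)])
E
python3 -c "
from mal import *
mallet('top','top4');wedge('top');wedge('side','side4')
s=observe();R,p=tf(s);print(R.T@(np.array([.5422,-.088,.0165])-p))
"
```

```text
t 5.12 p [ 0.5429 -0.0851  0.043 ] xaxis deg 8.41 z [ 0.001  0.001 -1.   ] F [ 0.1 -0.5 -4. ] T [-0.13  0.15 -0.03] w 0.022
[]
top wedge top y local min [-0.1506 -0.1493 -0.1444] 190
strike face local -0.0804 -0.2031
place_of [([0.595, 0.018, 0.024], 0.98)]
side wedge top y local min [-0.1526 -0.1511 -0.149 ] 95
strike face local -0.0798 -0.2031
place_of [([0.595, 0.022, 0.031], 0.46)]
[ 0.00010794 -0.00107378  0.02683933]
```

View pics/top4.png

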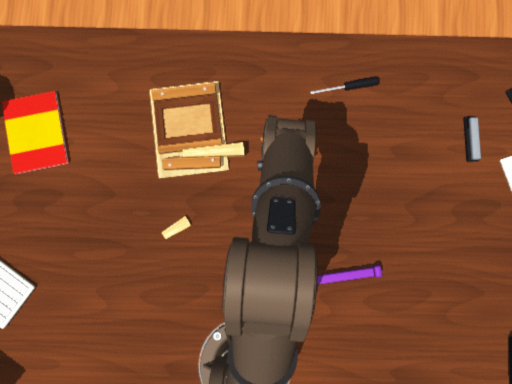

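View pics/side4.png

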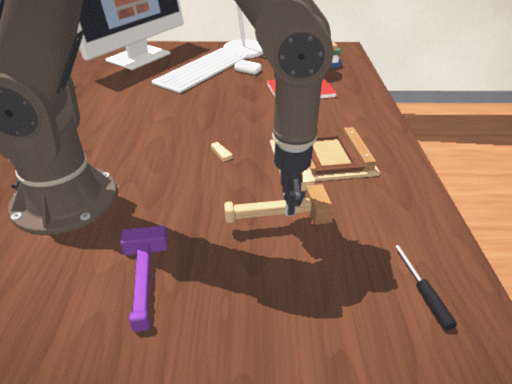

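Emit:
apply_moves(dp=[[0, -0.001, 0.01], [0, -0.001, 0.02], [0, -0.001, 0.0265], [0, -0.001, 0.0265], [0, -0.001, 0.0265]], roll=[0, 0.003, 0.003, 0.003, 0.003])

```text
clock: 5.88
ee_pos: [0.5414, -0.0881, 0.016]
orientation: [0.998, 0.069, -0.001, -0.0]
force: [-1.0, -0.0, -2.7]
gripper_width: 0.0221
```

Emit:
apply_moves(dp=[[0, -0.012, 0], [0, -0.025, 0], [0, -0.038, 0], [0, -0.048, 0], [0, -0.056, 0], [0, -0.065, 0], [0, -0.065, 0]], roll=[0, 0, 0, 0, 0, 0, 0])

```text
clock: 6.47
ee_pos: [0.5324, -0.0218, 0.0162]
orientation: [0.998, 0.069, -0.001, -0.0]
force: [0.7, -0.0, -4.0]
gripper_width: 0.022
```

```bash
python3 -c "
from mal import *
mallet('side','side5');wedge('side');wedge('top','top5')
"
```

```text
t 6.47 p [ 0.5324 -0.0218  0.0162] xaxis deg 7.96 z [-0.002  0.    -1.   ] F [ 0.7 -0.  -4. ] T [0.02 0.17 0.04] w 0.022
 mask 0.95 2289 med [ 0.253 -0.219  0.032]
 mask 0.67 1496 med [ 0.552 -0.04   0.038]
  head tool x [0.0312 0.0843] y [-0.0407  0.0475] z [-0.0324 -0.0284  0.0047]
  top plane slope [-0.006  0.008 -0.03 ] n 395 rect (((65.91255187988281, 2.521228790283203), (90.91365814208984, 38.02799606323242), 89.10982513427734), [[46.0, -43.0], [84.0, -43.0], [86.0, 48.0], [48.0, 48.0]])
[([0.602, -0.017, 0.008], 0.97), ([0.236, -0.154, -0.002], 0.82)]
side wedge top y local min [-0.1998 -0.1984 -0.1882] 226
strike face local -0.0798 -0.1371
place_of [([0.593, 0.032, 0.028], 0.57)]
top wedge top y local min [-0.1199 -0.119  -0.1162] 113
strike face local -0.0798 -0.1373
place_of [([0.592, 0.03, 0.024], 0.74)]
```

View pics/side5.png

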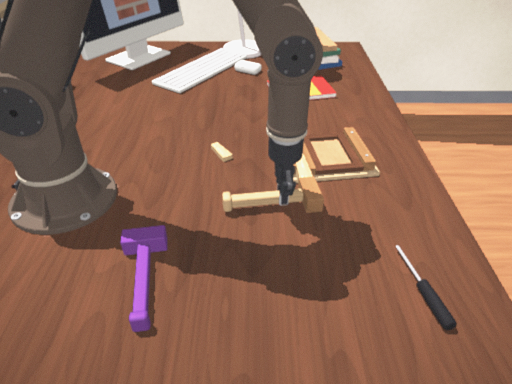

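The wedge moved about 13 mm. I'll draw back 50 mm and check.

Emit:
apply_moves(dp=[[0, 0.012, 0], [0, 0.03, 0], [0, 0.045, 0], [0, 0.05, 0], [0, 0.05, 0], [0, 0.05, 0]], roll=[0, 0, 0, 0, 0, 0])

```text
clock: 7.32
ee_pos: [0.5393, -0.0736, 0.0159]
orientation: [0.998, 0.068, -0.001, -0.0]
force: [0.1, 0.3, -2.9]
gripper_width: 0.0222
```

```bash
python3 -c "
from mal import *
mallet('side','side6');wedge('side');wedge('top','top6')
"
```

```text
t 7.32 p [ 0.5393 -0.0736  0.0159] xaxis deg 7.78 z [-0.002  0.    -1.   ] F [ 0.1  0.3 -2.9] T [ 0.03  0.11 -0.03] w 0.0222
 mask 0.79 2328 med [ 0.252 -0.214  0.032]
 mask 0.67 1702 med [ 0.562 -0.092  0.038]
  head tool x [0.0316 0.0857] y [-0.0389  0.0472] z [-0.0329 -0.0285  0.007 ]
  top plane slope [-0.01   0.001 -0.03 ] n 451 rect (((66.8265609741211, 2.3911972045898438), (88.477783203125, 39.4114875793457), 88.76730346679688), [[46.0, -41.0], [86.0, -42.0], [87.0, 46.0], [48.0, 47.0]])
[([0.608, -0.067, 0.011], 0.84), ([0.233, -0.155, 0.0], 0.71)]
side wedge top y local min [-0.1996 -0.1991 -0.1966] 77
strike face local -0.0801 -0.1861
place_of [([0.593, 0.033, 0.03], 0.66)]
top wedge top y local min [-0.1368 -0.136  -0.1313] 164
strike face local -0.0801 -0.1864
place_of [([0.592, 0.034, 0.024], 0.77)]
```

View pics/top6.png

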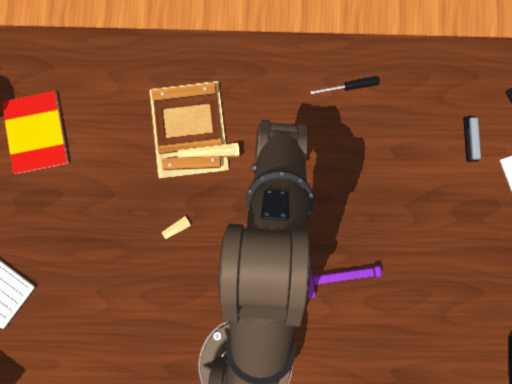

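Butt now at (239,150), local y ≈ -0.136, with the head 50 mm clear. Second tap, going in by small steps near home.

Emit:
apply_moves(dp=[[0, -0.012, 0], [0, -0.025, 0], [0, -0.037, 0], [0, -0.046, 0], [0, -0.053, 0], [0, -0.059, 0], [0, -0.061, 0]], roll=[-0.003, -0.006, -0.006, -0.006, -0.006, -0.006, -0.006])

```text
clock: 8.25
ee_pos: [0.5307, -0.012, 0.016]
orientation: [0.997, 0.072, -0.001, 0.0]
force: [-0.6, -3.3, -4.3]
gripper_width: 0.0218
```

Emit:
apply_moves(dp=[[0, -0.0015, 0], [0, -0.003, 0], [0, -0.003, 0]], roll=[0, 0, 0])

```text
clock: 8.5
ee_pos: [0.5304, -0.0109, 0.0161]
orientation: [0.998, 0.071, -0.001, 0.001]
force: [0.3, -5.2, -4.7]
gripper_width: 0.022
```

```bash
python3 -c "
from mal import *
rep(observe());wedge('top','top7')
"
```

```text
t 8.5 p [ 0.5304 -0.0109  0.0161] xaxis deg 8.09 z [-0.002 -0.002 -1.   ] F [ 0.3 -5.2 -4.7] T [-1.24  0.2  -0.46] w 0.022
top wedge top y local min [-0.1001 -0.0999 -0.0984] 56
strike face local -0.0805 -0.1238
place_of [([0.591, 0.043, 0.022], 0.82)]
```

Emit:
apply_moves(dp=[[0, -0.0025, 0], [0, -0.005, 0], [0, -0.005, 0]], roll=[0, 0, 0])

```text
clock: 8.85
ee_pos: [0.5299, -0.0104, 0.0162]
orientation: [0.998, 0.068, -0.001, 0.003]
force: [0.6, -14.4, -2.8]
gripper_width: 0.0219
```

```bash
python3 -c "
from mal import *
rep(observe());wedge('top','top8');mallet('side','side8')
"
```

```text
t 8.85 p [ 0.5299 -0.0104  0.0162] xaxis deg 7.77 z [-0.001 -0.005 -1.   ] F [  0.6 -14.4  -2.8] T [-2.69  0.08 -0.74] w 0.0219
top wedge top y local min [-0.097  -0.0968 -0.0954] 48
strike face local -0.0806 -0.1236
place_of [([0.59, 0.045, 0.025], 0.87)]
t 8.95 p [ 0.5299 -0.0104  0.0162] xaxis deg 7.77 z [-0.002 -0.005 -1.   ] F [  0.5 -13.7  -3.7] T [-2.81  0.03 -0.73] w 0.0218
 mask 0.96 2394 med [ 0.253 -0.216  0.032]
 mask 0.58 1615 med [ 0.544 -0.028  0.038]
  head tool x [0.0319 0.0863] y [-0.0404  0.048 ] z [-0.0324 -0.0282  0.0162]
  top plane slope [-0.013  0.006 -0.029] n 400 rect (((66.52651977539062, 2.5086936950683594), (90.30250549316406, 40.03871154785156), 89.11167907714844), [[46.0, -42.0], [86.0, -43.0], [87.0, 47.0], [47.0, 48.0]])
 mask 0.37 235 med [0.587 0.081 0.041]
  head tool x [0.0519 0.084 ] y [-0.0796 -0.0471] z [-0.0291 -0.0259 -0.0073]
  top plane slope [ 0.034 -0.022 -0.03 ] n 97 rect (((68.04523468017578, -59.98436737060547), (31.420103073120117, 41.83693313598633), 7.160409927368164), [[50.0, -41.0], [55.0, -83.0], [86.0, -79.0], [81.0, -37.0]])
[([0.233, -0.155, -0.006], 0.78), ([0.601, -0.005, 0.007], 0.73)]
```

Force reached 14 N (friction is about 4 N) with no advance, so it's at the hard stop. I'll draw back and verify.

Emit:
apply_moves(dp=[[0, 0.012, 0], [0, 0.03, 0], [0, 0.048, 0], [0, 0.055, 0], [0, 0.055, 0], [0, 0.055, 0]], roll=[0, 0, 0, 0, 0, 0])

```text
clock: 9.6
ee_pos: [0.5373, -0.0643, 0.0164]
orientation: [0.998, 0.068, -0.001, 0.002]
force: [0.0, 0.4, -4.0]
gripper_width: 0.0219
```

```bash
python3 -c "
from mal import *
wedge('top','top9');mallet('side','side9')
c=capture('top');cv2.imwrite('pics/crop9.png',cv2.resize(c['color'][70:190,130:290,::-1],None,fx=4,fy=4,interpolation=cv2.INTER_CUBIC))
"
```

```text
top wedge top y local min [-0.1261 -0.1252 -0.1205] 130
strike face local -0.0808 -0.1772
place_of [([0.591, 0.044, 0.021], 0.94)]
t 9.7 p [ 0.5373 -0.0633  0.0163] xaxis deg 7.86 z [-0.002 -0.004 -1.   ] F [ 0.6  0.3 -5.1] T [ 0.02  0.18 -0.04] w 0.0219
 mask 0.67 2386 med [ 0.253 -0.218  0.032]
 mask 0.56 1663 med [ 0.563 -0.081  0.039]
  head tool x [0.0317 0.0858] y [-0.0414  0.0478] z [-0.0325 -0.0286  0.0054]
  top plane slope [-0.015  0.001 -0.029] n 455 rect (((66.52022552490234, 1.6174430847167969), (39.83125305175781, 91.53075408935547), 0.41986083984375), [[46.0, 47.0], [47.0, -44.0], [87.0, -44.0], [86.0, 48.0]])
[([0.233, -0.157, -0.002], 0.82), ([0.607, -0.057, 0.009], 0.61)]
```

View pics/crop9.png

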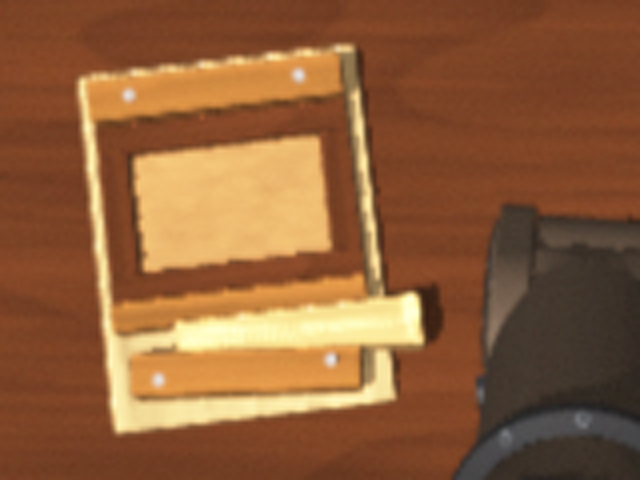

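View pics/side9.png

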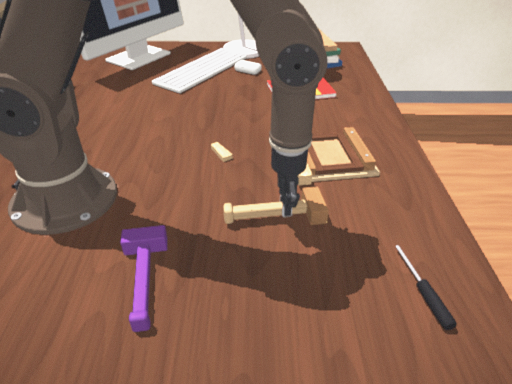

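The wedge butt reads local y -0.1256 (home is -0.125) and shows at crop (420,318). Next I'll carry the mallet to bare desk and lower it.

Emit:
apply_moves(dp=[[0, 0.012, -0.008], [0, 0.04, -0.01], [0, 0.07, -0.01], [0, 0.1, -0.01], [0, 0.125, -0.01], [0, 0.135, -0.01], [0, 0.135, -0.008], [0, 0.135, 0.0], [0, 0.135, 0.004], [0, 0.135, 0.005], [0, 0.135, 0.005]], roll=[0, 0, 0, 0, 0, 0, 0, 0, 0, 0, 0])

```text
clock: 10.82
ee_pos: [0.5553, -0.196, 0.0113]
orientation: [0.998, 0.069, -0.002, 0.002]
force: [-0.6, 0.3, -4.7]
gripper_width: 0.0223
```

```bash
python3 -c "
from mal import *
mallet('side','side10')
"
```

```text
t 10.82 p [ 0.5553 -0.196   0.0113] xaxis deg 7.96 z [-0.003 -0.004 -1.   ] F [-0.6  0.3 -4.7] T [-0.04  0.08  0.01] w 0.0223
 mask 0.95 2341 med [ 0.253 -0.216  0.032]
 mask 0.85 2123 med [ 0.578 -0.213  0.034]
  head tool x [0.0322 0.086 ] y [-0.0391  0.047 ] z [-0.0327 -0.0292  0.0059]
  top plane slope [-0.015  0.005 -0.029] n 609 rect (((66.67414855957031, 1.6456413269042969), (89.21868896484375, 39.25224304199219), 89.0123062133789), [[46.0, -43.0], [86.0, -43.0], [87.0, 46.0], [48.0, 47.0]])
[([0.625, -0.189, 0.005], 0.98), ([0.237, -0.153, -0.003], 0.65)]
```

Still in the air by ~2–3 mm (the force is weight only). Lowering until contact.

Emit:
apply_moves(dp=[[0, 0, 0.001], [0, 0, 0.002], [0, 0, 0.003], [0, 0, 0.003], [0, 0, 0.003]], roll=[0, 0, 0, 0, 0])

```text
clock: 11.38
ee_pos: [0.5561, -0.1968, 0.0092]
orientation: [0.998, 0.069, -0.001, 0.002]
force: [-0.7, 1.2, -1.8]
gripper_width: 0.022
```

Emit:
apply_moves(dp=[[0, 0, 0.001], [0, 0, 0.001], [0, 0, 0.001]], roll=[0, 0, 0])

```text
clock: 11.63
ee_pos: [0.5561, -0.1969, 0.0088]
orientation: [0.998, 0.069, -0.001, 0.002]
force: [-3.0, 0.6, 5.3]
gripper_width: 0.0219
```

Emit:
apply_moves(dp=[[0, 0, 0], [0, 0, 0], [0, 0, 0], [0, 0, 0], [0, 0, 0], [0, 0, 0], [0, 0, 0], [0, 0, 0], [0, 0, 0], [0, 0, 0]], roll=[0, 0, 0, 0, 0, 0, 0, 0, 0, 0], grip=1)

```text
clock: 12.47
ee_pos: [0.5561, -0.1968, 0.0088]
orientation: [0.998, 0.069, -0.001, 0.002]
force: [0.5, -0.1, 0.5]
gripper_width: 0.0849
```

Emit:
apply_moves(dp=[[0, 0, -0.01], [0, 0, -0.03], [0, 0, -0.06], [0, 0, -0.09], [-0.03, 0, -0.12], [-0.06, 0, -0.15], [-0.09, 0, -0.16], [-0.09, 0, -0.16], [-0.09, 0, -0.16]], roll=[0, 0, 0, 0, 0, 0, 0, 0, 0])

```text
clock: 13.22
ee_pos: [0.4663, -0.2092, 0.1708]
orientation: [0.998, 0.068, 0.0, 0.003]
force: [-0.0, 0.2, 0.6]
gripper_width: 0.0856
```

```bash
python3 -c "
from mal import *
wedge('top','top11');mallet('side','side11')
c=capture('side');W=cloud(c);X=W[c['depth']>0]
for l,a in (('head',(.625,-.19)),):
  k=(abs(X[:,0]-a[0])<.05)&(abs(X[:,1]-a[1])<.06)&(X[:,2]>.02)&(X[:,2]<.06);print(np.percentile(X[k,2],[5,50,90,98]))
for d in regions_of('mallet','side'):
  Y=W[d['mask']&(c['depth']>0)];print(d['conf'],np.median(Y,0),rect(Y[Y[:,2]>.02][:,:2]),np.percentile(Y[:,2],98))
"
```

```text
top wedge top y local min [-0.1261 -0.125  -0.1211] 136
strike face local -0.1707 -0.3109
place_of [([0.592, 0.045, 0.021], 0.69)]
t 13.32 p [ 0.4677 -0.2083  0.1693] xaxis deg 7.93 z [-0.    -0.005 -1.   ] F [0.3 0.1 0.4] T [ 0.05 -0.05  0.01] w 0.0853
 mask 0.96 2334 med [ 0.571 -0.211  0.031]
 mask 0.65 2323 med [ 0.253 -0.214  0.032]
[([0.234, -0.156, -0.001], 0.95), ([0.623, -0.192, 0.002], 0.6)]
[0.02315131 0.03864825 0.0405194  0.04121704]
0.68 [ 0.25238396 -0.21271834  0.03191857] (((248.83584594726562, -256.1227722167969), (90.20954895019531, 231.45928955078125), 10.108978271484375), [[184.0, -150.0], [225.0, -378.0], [314.0, -362.0], [273.0, -134.0]]) 0.04103064465401835
0.6 [ 0.56961701 -0.21147277  0.03118707] (((529.396728515625, -205.3861083984375), (229.3194122314453, 91.27661895751953), 9.884099006652832), [[409.0, -180.0], [424.0, -270.0], [650.0, -231.0], [635.0, -141.0]]) 0.040953314018534616
```

View pics/side11.png

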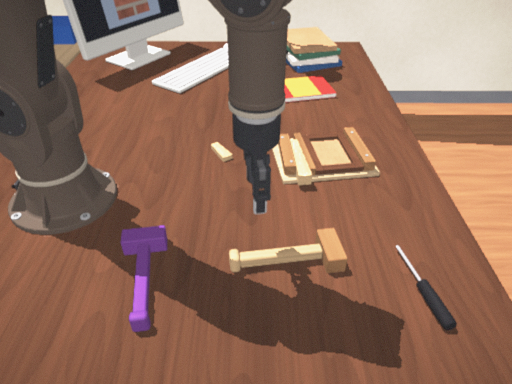

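View pics/top11.png

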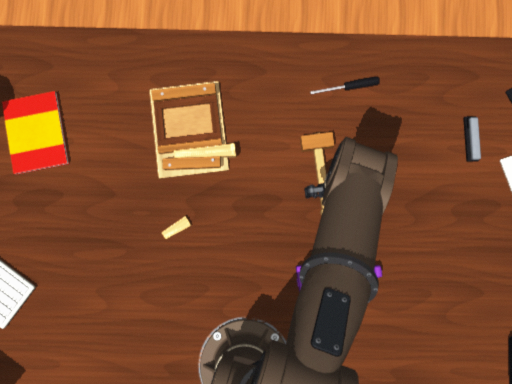

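The mallet lies flat on bare desk (head at side (331,250), top face 40 mm up) and the gripper is clear. The wedge is still home, so I'm handing in.

```bash
python3 -c "
from workcell import *
print(job_done())"
```

```text
the job is handed in; nothing more can be done
None
```

I tapped the wedge home with the wooden mallet, laid the mallet flat on the bare desk, let go and handed the job in at about 13.5 s. The hand-in gives no verdict.

- **Taps:** There were two. The first moved the wedge about 13 mm, and I then drew the head back about 50 mm. The second went on until the wedge stopped, with the force rising to about 14 N and no further travel, against about 4 N of friction.
- **Wedge at the end:** The top camera puts the butt at y = -125 to -126 mm in the clamp's frame, where home is -125 mm, and it had not moved by the last check. During and after the first tap the side camera's depth reading of the butt picked up the mallet head instead, so I went by the top camera.
- **Mallet and arm at the end:** The mallet's head top is 40–41 mm above the desk, so it lies flat. The gripper is open, about 17 cm above the desk, and reads almost no force. The gripper stayed on the mallet handle throughout and did not touch the wedge.

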